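# Load-test a torch cell and hold the tester's dial on its third click

### The job

Lay the larger of the two loose battery cells down in the tester's cradle and let go of it, either way round; then turn the tester's spring-return dial clockwise past its first two clicks to the third, and finish while still holding it there, because it springs back when let go. The cell must stay seated; leave the smaller cell and the other things on the bench where they are.

Things in the scene. Friction and masses are not known exactly. Their poses are not given: they have to be found in the camera images.
- large_cell_center (a point): centre of the larger battery cell: a dark cylinder 33 mm in diameter and 61 mm long with a brass band and a small steel nub at one end, about 140 g, lying on the bench (centre 16.5 mm above it). Its x axis runs along the cylinder towards the nub. It can roll.
- small_cell_center (a point): centre of the smaller cell, not to be moved: the same look, 26 mm in diameter and 50 mm long, lying on the bench. Its x axis runs along the cylinder.
- tester: grey cell tester fixed to the bench; origin on the bench surface, x away from the user, y left, z up. Its raised right half (x -100 to 60 mm, y -130 to 0, top 45 mm above the bench) carries the dial and a flush meter; its low left half (same x, y 0 to 118, deck 15 mm above the bench) carries the cradle. One, two and three steel dots beside the dial mark its clicks.
- seat (a point): centre of a seated cell in the cradle, 39.5 mm above the bench (0, 62, 39.5 mm in the tester's frame), axes as the tester's. The cell lies along y on two 45 degree V saddles 24 mm either side of the middle (8 mm wide, lower than its centre), between upright end plates 71 mm apart inside, tops 46 mm above the bench. The 40 mm between the saddles is open to the deck 24.5 mm below, for fingers.
- dial_grip (a point): point on the dial's upright axis, 69 mm above the bench (0, -65, 69 mm in the tester's frame). The dial: a black skirt 52 mm across, 5 mm thick, on the 45 mm high housing, with a grip bar on it 46 mm long, 14 mm wide, top 84 mm above the bench. Turns with the dial: z up, x along the bar to the end with the steel pointer line. At rest x is 0.6 rad anticlockwise (from above) of the tester's x.
- dial (a joint): dial angle in rad: 0 at rest, growing as it is turned clockwise seen from above. Clicks (weak detents) at 0.4, 0.8 and 1.2, end stop at 1.5. A spring always turns it back to 0: 0.03 N m at rest rising to 0.09 N m at the third click, with about 0.02 N m of ripple from the clicks, so no click holds it alone.
- red_box (a point): red plastic box with a round black twist cap, 60 x 90 x 105 mm, loose on the bench, not to be moved; the point is its middle.
- saucer: white ceramic plant saucer, 130 mm across, 18 mm high, loose, not to be moved; origin under its centre.
- nail_punch (a point): steel nail punch, 120 mm long and 10 mm thick, lying loose on the bench, not to be moved; the point is at its middle.
There are look-alikes about, which are no part of the job. What is shaped like the part that bears large_cell_center but blue or orange is not meant.

How it is judged:
On the way, in this order (a step that is already met when the one before it is completed fails the run):
1. the larger cell lies seated in the cradle, let go, with the dial at rest (x of large_cell_center in the frame of seat between -0.006 and 0.006 m and y of large_cell_center in the frame of seat between -0.008 and 0.008 m and z of large_cell_center in the frame of seat between -0.004 and 0.004 m and angle between the x axis of large_cell_center and the y axis of seat, either way round below 0.15 rad and contact force between the fingers and large_cell below 0.1 N and value of joint dial below 0.2 rad), for 0.2 s.
2. the dial is held at the third click (value of joint dial between 1.04 and 1.36 rad and contact force between the fingers and dial above 0.3 N), for 0.3 s.
At the end, for the whole second after the job is handed in: The larger cell rests in the cradle, not touched by the fingers (centre within 6 mm of the seat across, 8 mm along and 4 mm in height, axis within 0.15 rad), and the fingers hold the dial still at its third click: joint within 0.16 rad of 1.2 (all of step 2 and x of large_cell_center in the frame of seat between -0.006 and 0.006 m and y of large_cell_center in the frame of seat between -0.008 and 0.008 m and z of large_cell_center in the frame of seat between -0.004 and 0.004 m and angle between the x axis of large_cell_center and the y axis of seat, either way round below 0.15 rad and linear speed of large_cell below 0.02 m/s and contact force between the fingers and large_cell below 0.1 N and velocity of joint dial between -0.1 and 0.1 rad/s); the arm keeps its last pose, push and grip.
It fails at once if the smaller cell, the red box, the saucer or the nail punch is moved by more than 30 mm (distance of any of small_cell_center, red_box, saucer, nail_punch from where it was at the start of the episode above 0.03 m).
It also fails if it takes over 48 s, if anything falls off the work surface, if the arm or the gripper's body presses on something with over 40 N, if the wrist force passes 120 N, or if a joint passes its speed limit or range.

### The arm

A 7-joint arm with a two-finger parallel gripper is mounted at the origin on the work surface. World frame = base frame: x ahead of the robot, y to its left, z up, the work surface at z = 0. Lengths are in m, angles in rad, forces in N, time in s.
With the tool pointing down it reaches from about 0.425 to 0.875 m from the base axis. Payload 9.9 kg.
Tool frame: the origin (TCP) lies at the very end of the fingers, on their centre line; the grasp point (between the pads) lies 19 mm behind it (manip.tcp_to_grasp is the distance from the TCP to the grasp point, in m); z points along the fingers, y is the line along which they close (so a half turn about z gives the same grasp; the last joint's range is limited). The gripper opens to 85 mm and grips with 20 to 120 N. Pads are 22 mm wide; open, the fingers measure 114 mm over their backs; the gripper's body (76 mm by 85 mm) begins 54 mm behind the grasp point. The pads swing forward as they close: fully open they stand 13 mm farther back than shut.
Start: joints at [-1.243, 0.576, 0.025, 1.437, -0.015, 1.129, -0.057], TCP at [0.27, 0.619, 0.231] pointing down, gripper open.
Joint ranges: [-2.76, 2.76], [-0.34, 2.15], [-1.52, 1.57], [0.19, 2.46], [-1.09, 4.23], [0.17, 1.99], [-2.82, 2.82]. Speed limits (rad/s): [2.22, 2.22, 3.01, 3.01, 3.14, 3.14, 3.14].

### API

Orientations are given as a 3x3 rotation matrix whose columns are the frame's x, y, z axes.
In Python, from plant import manip gives the robot as it stands.
- The arm moves only by the tool step_arm, never from a script. Its argument "rows" is a list of rows, each an object of numbers: "rx", "ry", "rz": the turn, a rotation vector about the tool's x, y, z in rad; "dx", "dy", "dz": the shift along the tool's x, y, z in mm; "jaw": the gripper's target within -1 to 1 (shut at 1, half-way at 0, fully open at -1). A call has 1 to 5 rows; each row shifts and turns the commanded pose from where the row before left it, along the tool's axes as they then stand; what a row does not reach is not made up. A row lasts 1/8 s, in which the tool goes at most 62.5 mm and 10.7 degrees, less where a joint would pass 70% of its speed; a pose out of reach is approached as far as the arm can. A call with a gripper value outside its range is refused whole. The fingers move at their own pace and stop on an object; the grip force is fixed at half the most. Time passes only in rows, so rows that do not move let the fingers close. It gives the time, the measured TCP pose, the force, the opening and the grip force at its end, in the units of the state.
- manip.observe(): the state, without advancing time (a new reading comes with each control period).
- manip.read_camera(name): name is "scene" or "top" or "wrist"; returns a dict with "img" (384x512x3 uint8, blue, green, red), "range_z" (384x512 float32, m along the optical axis (not along the pixel's ray), 0 where there is no reading), "fx", "fy", "cx", "cy" (pixels), "rvec" (rotation vector, rad) and "tvec" (3), from world to camera coordinates, as OpenCV has them. Camera axes: x right, y down, z forward; pixel columns grow to the right and rows downward; lengths in m; the calibration is good to about 2 mm. The wrist camera is an equidistant fisheye: a pixel r from the principal point sees the ray r / f radians off the axis. A picture is of the moment at which its call begins.
- manip.close_job(): hands the job in; it is judged then, once.
The state is a dict: "clock": time; "joint_positions": joint angles; "joint_vel": joint speeds; "joint_torque": joint torques, N m; "ee_pos": TCP position; "tcp_rot": TCP orientation; "wrist_force": force on the tool from outside, world axes, zero at the start; "moment": the same for the moment, N m; "finger_gap": finger opening in m; "gripper_force": force on a finger pad.
Only numpy, scipy, OpenCV 4.12 (cv2) and the standard library are available. Lean on these libraries where they do the work, as an engineer would, in place of code of your own. Each camera call takes 0.05 s, during which the arm holds its last target. There are 200 camera calls.

## Working session

There is one attempt and no reset: what is moved stays moved. The work goes in short steps, Python scripts to look and compute and a tool call to move; the robot and the scene stay as the last step left them, time stands still between calls to the robot, and variables do not carry over. Pictures are saved under pics/ and viewed, at most 10 in all, crops included, and the job is handed in when it is done.

Besides the shell and the picture viewer there is one more tool, called after "Call:" as name(argument=value, ...) on one line, values as JSON. step_arm: Moves the arm, as the interface text tells. Its arguments: {"type":"object","properties":{"rows":{"type":"array"}},"required":["rows"]}

```bash
mkdir -p pics; cat > h.py <<'E'
import numpy as np, cv2
from plant import manip
def cam(n):
    c=manip.read_camera(n); return c
def cloud(c):
    z=c["range_z"]; h,w=z.shape; u,v=np.meshgrid(np.arange(w),np.arange(h))
    R=cv2.Rodrigues(np.array(c["rvec"],float))[0]; t=np.array(c["tvec"],float).ravel()
    P=np.stack([(u-c["cx"])/c["fx"]*z,(v-c["cy"])/c["fy"]*z,z],-1)
    W=(P-t)@R; W[z==0]=np.nan
    return W
E
python3 - <<'E'
from h import *
for n in ("top","scene"):
    c=cam(n); cv2.imwrite(f"pics/{n}0.png",c["img"]); W=cloud(c); np.savez(f"{n}0.npz",img=c["img"],W=W)
    print(n,c["fx"],np.array(c["tvec"]).ravel(),np.array(c["rvec"]).ravel())
s=manip.observe(); print({k:np.round(v,3) for k,v in s.items()})
E
```

```text
top 357.26565467757484 [0.13588066 0.5727211  0.73722151] [ 2.12329932 -2.13995344  0.15559374]
scene 432.67499471188063 [-0.15495134 -0.29282714  1.531762  ] [ 1.75897846  1.63245153 -0.75677053]
{'clock': np.float64(0.1), 'joint_positions': array([-1.243,  0.576,  0.025,  1.438, -0.015,  1.129, -0.056]), 'joint_vel': array([-0.   , -0.003,  0.   , -0.003, -0.001, -0.   ,  0.002]), 'joint_torque': array([ 6.0000e-03, -7.6731e+01,  2.2580e+00, -2.8661e+01,  1.6000e-02,
        9.0000e-03, -0.0000e+00]), 'ee_pos': array([0.27 , 0.618, 0.231]), 'tcp_rot': array([[-0.916,  0.4  , -0.001],
       [ 0.4  ,  0.916, -0.001],
       [-0.   , -0.001, -1.   ]]), 'wrist_force': array([-0.083,  0.839, -0.224]), 'moment': array([-0.017, -0.015,  0.026]), 'gripper_force': np.float64(0.0), 'finger_gap': np.float64(0.085)}
```

View pics/top0.png

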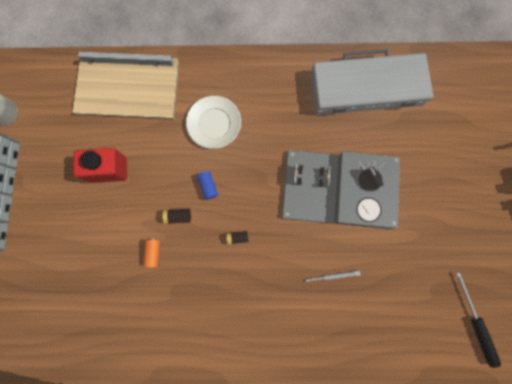

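View pics/scene0.png

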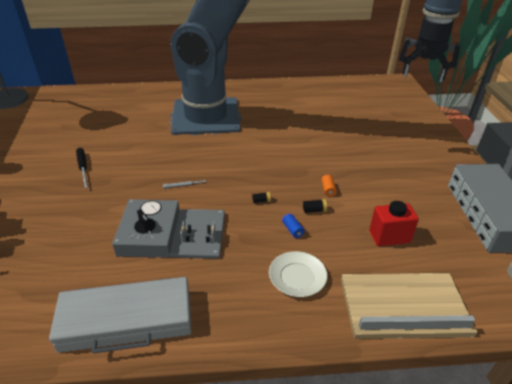

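The top view shows the large cell at about (176,216) with its nub to the left, and the small cell at (237,238). The tester is centred near (342,190), with the cradle at (312,175) and the dial at (370,178). The red box is at (100,165), the blue decoy at (207,185) and the orange one at (151,253).

```bash
python3 - <<'E'
from h import *
d=np.load("top0.npz"); W=d["W"]; img=d["img"].astype(int)
def reg(u0,u1,v0,v1,zmin,zmax):
    m=np.zeros(W.shape[:2],bool); m[v0:v1,u0:u1]=1
    return m&(W[...,2]>zmin)&(W[...,2]<zmax)
print("table z",np.nanmedian(W[280:340,200:300,2]))
for n,r in (("large",(157,197,203,229)),("small",(220,255,228,248))):
    m=reg(*r,0.008,0.06); P=W[m]; 
    rc=cv2.minAreaRect((P[:,:2]*1000).astype(np.float32)); b=cv2.boxPoints(rc)
    print(n,m.sum(),rc,P[:,2].max(), "img",np.argwhere(m).mean(0))
    br=m&(img[...,2]>img[...,0]+50); print(" brass",W[br].mean(0) if br.any() else None)
for n,r,z0,z1 in (("deck+house",(270,410,140,240),0.008,0.2),("house",(270,410,140,240),0.035,0.05),("dial",(350,400,155,205),0.075,0.1),("skirtbar",(350,400,155,205),0.048,0.1),("cradle",(285,335,155,200),0.022,0.06)):
    m=reg(*r,z0,z1); P=W[m]; rc=cv2.minAreaRect((P[:,:2]*1000).astype(np.float32))
    print(n,m.sum(),np.round(rc[0],1),np.round(rc[1],1),rc[2],np.median(P[:,2]),np.round(cv2.boxPoints(rc)).tolist())
E
```

```text
table z 0.0005442314680960209
large 400 ((524.1349487304688, 289.295166015625), (32.303768157958984, 58.87496566772461), 3.92520809173584) 0.03593549729174931 img [215.23  176.495]
 brass [0.52447582 0.30704468 0.02862394]
small 252 ((474.8339538574219, 154.0999755859375), (25.45423126220703, 48.99992370605469), 6.726928234100342) 0.0294490963339505 img [236.86507937 236.82936508]
 brass [0.47382938 0.16787609 0.02287874]
deck+house 8094 [584.3 -79. ] [247.6 160.9] 83.84516143798828 0.04358768119669447 [[491.0, -193.0], [651.0, -211.0], [678.0, 35.0], [518.0, 53.0]]
house 4033 [583.3 -87.6] [230.2 160.6] 83.94090270996094 0.04569490989172346 [[491.0, -194.0], [651.0, -210.0], [675.0, 18.0], [516.0, 35.0]]
dial 167 [ 597.3 -139.7] [45.7 14.2] 28.49537467956543 0.08384040826143198 [[574.0, -144.0], [581.0, -157.0], [621.0, -135.0], [614.0, -123.0]]
skirtbar 547 [ 596.5 -147.1] [106.3 109.5] 89.03422546386719 0.051911923955080534 [[541.0, -199.0], [650.0, -201.0], [652.0, -95.0], [543.0, -93.0]]
cradle 238 [610.4 -13.6] [77.4 43.2] 83.76155090332031 0.03373341660157247 [[585.0, -50.0], [628.0, -54.0], [636.0, 23.0], [593.0, 27.0]]
```

Call:
step_arm(rows=[{"rz":0.18,"jaw":-1},{"rz":0.18,"jaw":-1},{"rz":0.18,"jaw":-1},{"rz":0.18,"jaw":-1},{"rz":0.18,"jaw":-1}])

```text
invalid input
```

```bash
cat > go.py <<'E'
import sys
from h import *
from scipy.spatial.transform import Rotation as Ro
# usage: go.py x y z(mm) yaw_of_tool_y(deg)
x,y,z,a=map(float,sys.argv[1:5]); a=np.radians(a)
ty=np.array([np.cos(a),np.sin(a),0]); tz=np.array([0,0,-1.]); T=np.stack([np.cross(ty,tz),ty,tz],1)
s=manip.observe(); R=np.array(s["tcp_rot"]); p=np.array(s["ee_pos"])*1000
rv=Ro.from_matrix(R.T@T).as_rotvec(); e=np.array([x,y,z])-p
print("now",p.round(1),"turn",rv.round(3),"shift cur frame",(R.T@e).round(1),"shift after turn",(T.T@e).round(1),"gap",s["finger_gap"],"F",s["gripper_force"],"t",s["clock"])
E
python3 go.py 524 289 120 3.9
```

```text
now [270.  618.2 230.5] turn [-1.000e-03  1.000e-03  1.091e+00] shift cur frame [-364.5 -199.9  110.9] shift after turn [-345.7  231.   110.5] gap 0.08544055947678315 F 0.0 t 0.1
```

Call:
step_arm(rows=[{"rx":0,"ry":0,"rz":0.18,"dx":0,"dy":0,"dz":0,"jaw":-1},{"rx":0,"ry":0,"rz":0.18,"dx":0,"dy":0,"dz":0,"jaw":-1},{"rx":0,"ry":0,"rz":0.18,"dx":0,"dy":0,"dz":0,"jaw":-1},{"rx":0,"ry":0,"rz":0.18,"dx":0,"dy":0,"dz":0,"jaw":-1},{"rx":0,"ry":0,"rz":0.18,"dx":0,"dy":0,"dz":0,"jaw":-1}])

```text
clock: 0.72
ee_pos: [0.27, 0.6184, 0.2308]
tcp_rot: [[-0.25, 0.968, -0.0], [0.968, 0.25, -0.001], [-0.001, -0.001, -1.0]]
wrist_force: [-0.2, 0.6, 0.1]
finger_gap: 0.0854
gripper_force: 0.0
```

```bash
python3 go.py 524 289 120 3.9
```

```text
now [270.  618.4 230.8] turn [-0.001  0.001  0.185] shift cur frame [-382.4  163.5  111. ] shift after turn [-345.9  231.   110.8] gap 0.08542362279251627 F 0.0 t 0.725
```

Call:
step_arm(rows=[{"rx":0,"ry":0,"rz":0.185,"dx":0,"dy":0,"dz":0,"jaw":-1},{"rx":0,"ry":0,"rz":0,"dx":-49,"dy":33,"dz":0,"jaw":-1},{"rx":0,"ry":0,"rz":0,"dx":-49,"dy":33,"dz":0,"jaw":-1},{"rx":0,"ry":0,"rz":0,"dx":-49,"dy":33,"dz":0,"jaw":-1},{"rx":0,"ry":0,"rz":0,"dx":-49,"dy":33,"dz":0,"jaw":-1}])

```text
clock: 1.35
ee_pos: [0.4171, 0.4312, 0.231]
tcp_rot: [[-0.074, 0.997, -0.0], [0.997, 0.074, -0.0], [-0.0, -0.0, -1.0]]
wrist_force: [0.5, 0.3, 0.8]
finger_gap: 0.0852
gripper_force: 0.0
```

Call:
step_arm(rows=[{"rx":0,"ry":0,"rz":0,"dx":-49,"dy":33,"dz":20,"jaw":-1},{"rx":0,"ry":0,"rz":0,"dx":-49,"dy":33,"dz":20,"jaw":-1},{"rx":0,"ry":0,"rz":0,"dx":-49,"dy":33,"dz":20,"jaw":-1},{"rx":0,"ry":0,"rz":0,"dx":0,"dy":0,"dz":50,"jaw":-1},{"rx":0,"ry":0,"rz":0,"dx":0,"dy":0,"dz":0,"jaw":-1}])

```text
clock: 1.98
ee_pos: [0.5237, 0.2921, 0.1182]
tcp_rot: [[-0.073, 0.997, -0.006], [0.997, 0.073, -0.004], [-0.003, -0.007, -1.0]]
wrist_force: [-0.5, 0.8, -0.2]
finger_gap: 0.0854
gripper_force: 0.0
```

```bash
python3 go.py 524 289 120 3.9; python3 - <<'E'
from h import *
c=cam("wrist"); cv2.imwrite("pics/w1.png",c["img"])
E
```

```text
now [523.7 292.1 118.2] turn [-0.007  0.003  0.005] shift cur frame [-3.2  0.  -1.8] shift after turn [-3.2  0.1 -1.8] gap 0.08538685493824837 F 0.0 t 1.975
```

View pics/w1.png

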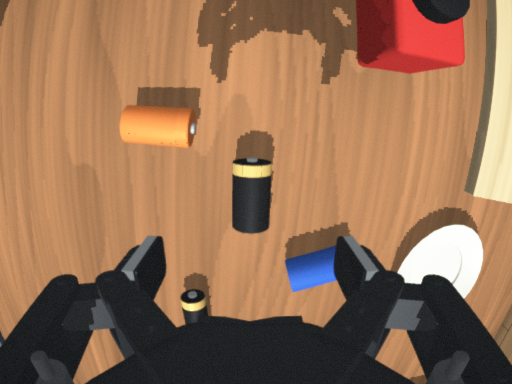

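The wrist view shows the cell at (252,195), centred between the fingers. The blue decoy is at (312,268), well clear of the descent.

Call:
step_arm(rows=[{"rx":-0.007,"ry":0.003,"rz":0.005,"dx":-3,"dy":0,"dz":0,"jaw":-0.3},{"rx":0,"ry":0,"rz":0,"dx":0,"dy":0,"dz":40,"jaw":-0.3},{"rx":0,"ry":0,"rz":0,"dx":0,"dy":0,"dz":40,"jaw":-0.3},{"rx":0,"ry":0,"rz":0,"dx":0,"dy":0,"dz":10,"jaw":-0.3},{"rx":0,"ry":0,"rz":0,"dx":0,"dy":0,"dz":0,"jaw":-0.3}])

```text
clock: 2.65
ee_pos: [0.5271, 0.2915, 0.0324]
tcp_rot: [[-0.069, 0.998, 0.008], [0.998, 0.069, 0.004], [0.004, 0.008, -1.0]]
wrist_force: [1.1, -0.2, 1.0]
finger_gap: 0.0559
gripper_force: 0.0
```

```bash
python3 go.py 524 289 4 3.9
```

```text
now [527.1 291.5  32.4] turn [ 0.008 -0.004  0.001] shift cur frame [-2.4 -3.5 28.4] shift after turn [-2.3 -3.3 28.4] gap 0.05586822932532478 F 0.0 t 2.65
```

Call:
step_arm(rows=[{"rx":0.007,"ry":-0.003,"rz":0,"dx":-2,"dy":-3,"dz":10,"jaw":-0.3},{"rx":0,"ry":0,"rz":0,"dx":0,"dy":0,"dz":10,"jaw":-0.3},{"rx":0,"ry":0,"rz":0,"dx":0,"dy":0,"dz":6,"jaw":-0.3},{"rx":0,"ry":0,"rz":0,"dx":0,"dy":0,"dz":0,"jaw":-0.3},{"rx":0,"ry":0,"rz":0,"dx":0,"dy":0,"dz":0,"jaw":-0.3}])

```text
clock: 3.28
ee_pos: [0.5241, 0.2888, 0.0054]
tcp_rot: [[-0.069, 0.998, 0.0], [0.998, 0.069, 0.0], [0.0, 0.0, -1.0]]
wrist_force: [-0.1, -0.2, 0.4]
finger_gap: 0.0557
gripper_force: 0.0
```

```bash
python3 go.py 524 289 4 3.9
```

```text
now [524.1 288.8   5.4] turn [ 0.    -0.     0.001] shift cur frame [ 0.2 -0.1  1.4] shift after turn [ 0.2 -0.1  1.4] gap 0.05574474244704176 F 0.0 t 3.275
```

Positioned, so close the jaw.

Call:
step_arm(rows=[{"rx":0,"ry":0,"rz":0,"dx":0,"dy":0,"dz":1,"jaw":1},{"rx":0,"ry":0,"rz":0,"dx":0,"dy":0,"dz":0,"jaw":1},{"rx":0,"ry":0,"rz":0,"dx":0,"dy":0,"dz":0,"jaw":1},{"rx":0,"ry":0,"rz":0,"dx":0,"dy":0,"dz":0,"jaw":1},{"rx":0,"ry":0,"rz":0,"dx":0,"dy":0,"dz":0,"jaw":1}])

```text
clock: 3.9
ee_pos: [0.524, 0.2888, 0.0047]
tcp_rot: [[-0.069, 0.998, 0.0], [0.998, 0.069, 0.0], [0.0, 0.0, -1.0]]
wrist_force: [-0.9, -0.7, 5.8]
finger_gap: 0.0311
gripper_force: 59.1
```

Call:
step_arm(rows=[{"rx":0,"ry":0,"rz":0,"dx":0,"dy":0,"dz":-15,"jaw":1},{"rx":0,"ry":0,"rz":0,"dx":0,"dy":0,"dz":-30,"jaw":1},{"rx":0,"ry":0,"rz":0,"dx":0,"dy":0,"dz":-40,"jaw":1},{"rx":0,"ry":0,"rz":0,"dx":0,"dy":0,"dz":-40,"jaw":1},{"rx":0,"ry":0,"rz":0,"dx":0,"dy":0,"dz":0,"jaw":1}])

```text
clock: 4.53
ee_pos: [0.5257, 0.2895, 0.1331]
tcp_rot: [[-0.069, 0.998, 0.005], [0.998, 0.069, 0.003], [0.003, 0.005, -1.0]]
wrist_force: [-0.4, -0.4, -1.9]
finger_gap: 0.0315
gripper_force: 59.6
```

```bash
python3 go.py 611.5 -13.6 130 -6.25
```

```text
now [525.7 289.5 133.1] turn [ 0.005 -0.003  0.178] shift cur frame [-308.3   64.7    2.5] shift after turn [-291.9  118.3    3.1] gap 0.03148284375265387 F 59.644301533699036 t 4.525
```

Call:
step_arm(rows=[{"rx":0.004,"ry":-0.002,"rz":0.178,"dx":0,"dy":0,"dz":0,"jaw":1},{"rx":0,"ry":0,"rz":0,"dx":-40,"dy":16,"dz":0,"jaw":1},{"rx":0,"ry":0,"rz":0,"dx":-40,"dy":16,"dz":0,"jaw":1},{"rx":0,"ry":0,"rz":0,"dx":-40,"dy":16,"dz":0,"jaw":1},{"rx":0,"ry":0,"rz":0,"dx":-40,"dy":16,"dz":0,"jaw":1}])

```text
clock: 5.15
ee_pos: [0.5698, 0.1214, 0.1288]
tcp_rot: [[0.109, 0.994, -0.005], [0.994, -0.109, -0.002], [-0.003, -0.005, -1.0]]
wrist_force: [0.2, -0.6, -2.1]
finger_gap: 0.0314
gripper_force: 59.6
```

Call:
step_arm(rows=[{"rx":0,"ry":0,"rz":0,"dx":-40,"dy":16,"dz":0,"jaw":1},{"rx":0,"ry":0,"rz":0,"dx":-40,"dy":16,"dz":0,"jaw":1},{"rx":0,"ry":0,"rz":0,"dx":-40,"dy":16,"dz":0,"jaw":1},{"rx":0,"ry":0,"rz":0,"dx":-12,"dy":6,"dz":0,"jaw":1},{"rx":0,"ry":0,"rz":0,"dx":0,"dy":0,"dz":0,"jaw":1}])

```text
clock: 5.78
ee_pos: [0.6091, -0.015, 0.129]
tcp_rot: [[0.11, 0.994, -0.005], [0.994, -0.11, -0.002], [-0.002, -0.005, -1.0]]
wrist_force: [0.4, 0.5, -1.7]
finger_gap: 0.031
gripper_force: 59.7
```

```bash
python3 go.py 611.5 -13.6 130 -6.25; python3 - <<'E'
from h import *
from scipy.spatial.transform import Rotation as Ro
c=cam("wrist"); img=c["img"].copy(); R=cv2.Rodrigues(np.array(c["rvec"],float))[0]; t=np.array(c["tvec"],float).ravel()
# fisheye cloud in tool frame
z=c["range_z"]; h,w=z.shape; u,v=np.meshgrid(np.arange(w),np.arange(h))
a=(u-c["cx"])/c["fx"]; b=(v-c["cy"])/c["fy"]; th=np.hypot(a,b)+1e-9
k=np.tan(th)/th*z; P=np.stack([a*k,b*k,z],-1); W=(P-t)@R
s=manip.observe(); p=np.array(s["ee_pos"]); Rt=np.array(s["tcp_rot"])
T=(W-p)@Rt*1000; T[z==0]=np.nan
np.savez("w2.npz",T=T,W=W,img=img)
cv2.imwrite("pics/w2.png",img)
m=(abs(T[...,0])<45)&(abs(T[...,1])<13)&(abs(T[...,2]+15)<30)
q=T[m]; print(len(q),np.nanpercentile(q,[1,5,50,95,99],axis=0).round(1))
sel=abs(T[...,1])<4
for x0 in range(-40,45,8):
    mm=m&(abs(T[...,0]-x0)<4)
    if mm.sum()>5: print(x0,mm.sum(),np.nanmin(T[mm][:,2]).round(1),np.nanmax(T[mm][:,2]).round(1))
E
```

```text
now [609.1 -15.  129. ] turn [-0.005  0.002 -0.002] shift cur frame [ 1.7  2.2 -1.1] shift after turn [ 1.7  2.2 -1. ] gap 0.031028031509583043 F 59.66686248779297 t 5.775
7124 [[-28.6 -12.7 -29.4]
 [-25.  -11.6 -28.9]
 [  8.    0.  -26.8]
 [ 28.4  11.5 -13.5]
 [ 30.6  12.7  -2.8]]
-32 116 -29.5 -21.2
-24 637 -29.6 -21.8
-16 725 -29.7 -21.0
-8 775 -29.8 -20.8
0 860 -29.7 -21.4
8 909 -29.8 -21.5
16 997 -29.9 -21.3
24 1192 -30.0 1.6
32 913 -29.2 3.1
```

View pics/w2.png

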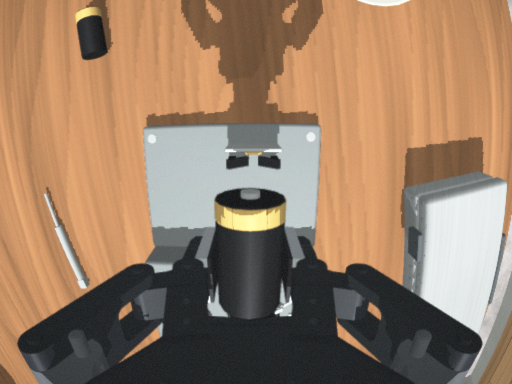

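The wrist view shows the cell level in the jaw, centred at column 250. The cradle's far end plate is at (253,152), with its saddles at (237,160) and (270,160). I'll check the offset from the depth data.

```bash
python3 - <<'E'
from h import *
d=np.load("w2.npz"); T=d["T"]; W=d["W"]*1000
x,y,z=T[...,0],T[...,1],T[...,2]
b=(abs(y)<12)&(z<-6)&(z>-28)&(x>15)&(x<45); print("cell face x hist",np.histogram(x[b],bins=np.arange(20,46,2)))
r=(slice(146,172),slice(220,290))
q=W[r].reshape(-1,3); m=(q[:,2]>28)&(q[:,2]<60); q=q[m]
o=np.array([604.8,-75.2]); ex=np.array([.994,-.109]); ey=np.array([.109,.994])
c=np.stack([(q[:,:2]-o)@ex,(q[:,:2]-o)@ey,q[:,2]],1)
t=c[c[:,2]>42]; print("plate top tester xyz",t.min(0),t.max(0),t.mean(0),len(t))
t=c[c[:,2]<=42]; print("saddle",t.min(0),t.max(0),t.mean(0),len(t))
# low deck left edge
e=W[125:215,145:320].reshape(-1,3); e=e[(e[:,2]>10)&(e[:,2]<20)]
c=np.stack([(e[:,:2]-o)@ex,(e[:,:2]-o)@ey],1); print("deck",np.percentile(c,[.5,99.5],axis=0))
E
python3 go.py 611.5 -13.6 60 -6.25
```

```text
cell face x hist (array([161, 148, 150, 266, 631, 109,   0,   0,   0,   0,   0,   0]), array([20, 22, 24, 26, 28, 30, 32, 34, 36, 38, 40, 42, 44]))
plate top tester xyz [-21.84469265  95.06770114  42.05579818] [ 22.03530827 100.37671526  48.18012911] [-9.38294908e-02  9.83943942e+01  4.59992264e+01] 282
saddle [-22.37338239  81.44568486  28.0948995 ] [ 21.94213309 100.3499615   41.8901675 ] [-0.32560823 89.60203996 33.79297107] 400
deck [[-98.23184256  35.17296612]
 [ 58.36634008 116.58818685]]
now [609.  -13.4 128.9] turn [-0.005  0.002  0.   ] shift cur frame [ 0.2  2.9 68.9] shift after turn [ 0.1  2.5 68.9] gap 0.031096268366352868 F 59.6675831079483 t 5.825
```

Call:
step_arm(rows=[{"rx":-0.005,"ry":0.002,"rz":0,"dx":0,"dy":2.5,"dz":0,"jaw":1},{"rx":0,"ry":0,"rz":0,"dx":0,"dy":0,"dz":30,"jaw":1},{"rx":0,"ry":0,"rz":0,"dx":0,"dy":0,"dz":30,"jaw":1},{"rx":0,"ry":0,"rz":0,"dx":0,"dy":0,"dz":10,"jaw":1},{"rx":0,"ry":0,"rz":0,"dx":0,"dy":0,"dz":0,"jaw":1}])

```text
clock: 6.45
ee_pos: [0.6119, -0.0139, 0.0593]
tcp_rot: [[0.108, 0.994, 0.0], [0.994, -0.108, -0.0], [-0.0, 0.0, -1.0]]
wrist_force: [-0.5, -0.4, -1.8]
finger_gap: 0.031
gripper_force: 59.7
```

```bash
python3 go.py 611.5 -13.8 28 -6.25
```

```text
now [611.9 -13.9  59.3] turn [0.    0.    0.001] shift cur frame [ 0.1 -0.4 31.3] shift after turn [ 0.1 -0.4 31.3] gap 0.030961335644738294 F 59.70236420631409 t 6.45
```

Call:
step_arm(rows=[{"rx":0,"ry":0,"rz":0,"dx":0,"dy":0,"dz":12,"jaw":1},{"rx":0,"ry":0,"rz":0,"dx":0,"dy":0,"dz":10,"jaw":1},{"rx":0,"ry":0,"rz":0,"dx":0,"dy":0,"dz":5,"jaw":1},{"rx":0,"ry":0,"rz":0,"dx":0,"dy":0,"dz":2,"jaw":1},{"rx":0,"ry":0,"rz":0,"dx":0,"dy":0,"dz":0,"jaw":1}])

```text
clock: 7.08
ee_pos: [0.6121, -0.0148, 0.0305]
tcp_rot: [[0.109, 0.994, 0.001], [0.994, -0.109, -0.001], [-0.0, 0.001, -1.0]]
wrist_force: [0.3, -0.8, -1.1]
finger_gap: 0.0311
gripper_force: 59.7
```

Call:
step_arm(rows=[{"rx":0,"ry":0,"rz":0,"dx":0,"dy":0,"dz":1,"jaw":1},{"rx":0,"ry":0,"rz":0,"dx":0,"dy":0,"dz":1,"jaw":1},{"rx":0,"ry":0,"rz":0,"dx":0,"dy":0,"dz":0,"jaw":1}])

```text
clock: 7.45
ee_pos: [0.6121, -0.0147, 0.0285]
tcp_rot: [[0.109, 0.994, 0.001], [0.994, -0.109, -0.0], [-0.0, 0.001, -1.0]]
wrist_force: [0.6, -0.0, -1.6]
finger_gap: 0.0311
gripper_force: 59.7
```

Call:
step_arm(rows=[{"rx":0,"ry":0,"rz":0,"dx":0,"dy":0,"dz":1,"jaw":1},{"rx":0,"ry":0,"rz":0,"dx":0,"dy":0,"dz":0,"jaw":1}])

```text
clock: 7.7
ee_pos: [0.6122, -0.0148, 0.028]
tcp_rot: [[0.109, 0.994, 0.002], [0.994, -0.109, -0.0], [-0.0, 0.002, -1.0]]
wrist_force: [-1.5, 0.5, 3.6]
finger_gap: 0.0316
gripper_force: 60.4
```

Call:
step_arm(rows=[{"rx":0,"ry":0,"rz":0,"dx":0,"dy":0,"dz":0.7,"jaw":1},{"rx":0,"ry":0,"rz":0,"dx":0,"dy":0,"dz":0,"jaw":1}])

```text
clock: 7.95
ee_pos: [0.6122, -0.0148, 0.0278]
tcp_rot: [[0.109, 0.994, 0.002], [0.994, -0.109, -0.0], [0.0, 0.002, -1.0]]
wrist_force: [-4.2, 0.6, 12.2]
finger_gap: 0.0308
gripper_force: 61.3
```

Contact at 27.8 mm, matching the expected seat height, so back off slightly and release.

Call:
step_arm(rows=[{"rx":0,"ry":0,"rz":0,"dx":0,"dy":0,"dz":-0.7,"jaw":1},{"rx":0,"ry":0,"rz":0,"dx":0,"dy":0,"dz":0,"jaw":-0.4},{"rx":0,"ry":0,"rz":0,"dx":0,"dy":0,"dz":0,"jaw":-0.4},{"rx":0,"ry":0,"rz":0,"dx":0,"dy":0,"dz":0,"jaw":-0.4},{"rx":0,"ry":0,"rz":0,"dx":0,"dy":0,"dz":0,"jaw":-0.4}])

```text
clock: 8.57
ee_pos: [0.6121, -0.0147, 0.0274]
tcp_rot: [[0.109, 0.994, 0.001], [0.994, -0.109, -0.001], [-0.0, 0.001, -1.0]]
wrist_force: [1.4, 0.6, 0.6]
finger_gap: 0.0599
gripper_force: 0.0
```

Call:
step_arm(rows=[{"rx":0,"ry":0,"rz":0,"dx":0,"dy":0,"dz":-20,"jaw":-0.4},{"rx":0,"ry":0,"rz":0,"dx":0,"dy":0,"dz":-40,"jaw":-0.4},{"rx":0,"ry":0,"rz":0,"dx":0,"dy":0,"dz":-40,"jaw":-0.4},{"rx":0,"ry":0,"rz":0,"dx":0,"dy":0,"dz":-5,"jaw":-0.4},{"rx":0,"ry":0,"rz":0,"dx":0,"dy":0,"dz":0,"jaw":-0.4}])

```text
clock: 9.2
ee_pos: [0.6119, -0.0144, 0.1325]
tcp_rot: [[0.109, 0.994, 0.001], [0.994, -0.109, -0.0], [-0.0, 0.001, -1.0]]
wrist_force: [-0.1, -0.4, -0.0]
finger_gap: 0.0598
gripper_force: 0.0
```

```bash
python3 go.py 597.5 -139.8 130 -61.8; python3 - <<'E'
from h import *
c=cam("wrist"); cv2.imwrite("pics/w3.png",c["img"])
R=cv2.Rodrigues(np.array(c["rvec"],float))[0]; t=np.array(c["tvec"],float).ravel()
z=c["range_z"]; h,w=z.shape; u,v=np.meshgrid(np.arange(w),np.arange(h))
a=(u-c["cx"])/c["fx"]; b=(v-c["cy"])/c["fy"]; th=np.hypot(a,b)+1e-9
k=np.tan(th)/th*z; W=((np.stack([a*k,b*k,z],-1)-t)@R)*1000
o=np.array([604.8,-75.2]); ex=np.array([.994,-.109]); ey=np.array([.109,.994])
X=(W[...,:2]-o)@ex; Y=(W[...,:2]-o)@ey-62; Z=W[...,2]
m=(abs(X)<25)&(abs(Y)<34)&(Z>47)&(Z<65)&(z>0)
print(m.sum()); 
for y0 in range(-30,35,8):
    q=m&(abs(Y-y0)<4)
    if q.sum()>5:
        zt=np.percentile(Z[q],98); qq=q&(Z>zt-2); print(y0,q.sum(),"top",zt.round(1),"x",X[qq].mean().round(1))
print("ends",np.percentile(Y[m],[.5,99.5]))
E
```

```text
now [611.9 -14.4 132.5] turn [ 0.001 -0.001  0.97 ] shift cur frame [-126.2   -0.7    2.5] shift after turn [-71.9 103.7   2.5] gap 0.05975693401051521 F 0.0 t 9.2
2592
-30 118 top 57.1 x -0.3
-22 319 top 56.8 x 0.1
-14 332 top 56.9 x -0.1
-6 340 top 57.0 x -0.4
2 353 top 57.0 x -0.5
10 358 top 56.9 x -0.2
18 371 top 57.3 x -0.2
26 398 top 57.4 x -0.2
ends [-28.79741106  28.74368148]
```

View pics/w3.png

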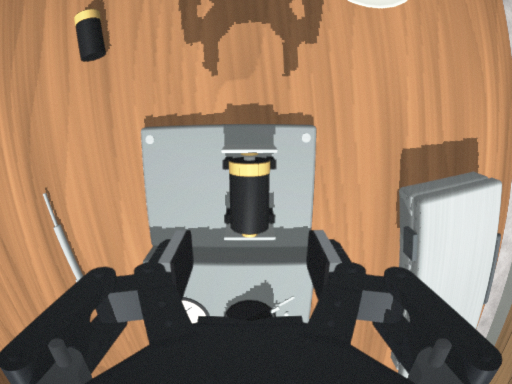

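The cell is seated at column 250, between the end plates at rows 152 and 238. Its top is level at about 57 mm and its x offset is about 0. Next, the dial.

Call:
step_arm(rows=[{"rx":0,"ry":0,"rz":0,"dx":-42,"dy":0,"dz":0,"jaw":-0.4},{"rx":0,"ry":0,"rz":0,"dx":-42,"dy":0,"dz":0,"jaw":-0.4},{"rx":0,"ry":0,"rz":0,"dx":-42,"dy":-1,"dz":0,"jaw":-0.4},{"rx":0,"ry":0,"rz":0.18,"dx":0,"dy":0,"dz":0,"jaw":-0.4},{"rx":0,"ry":0,"rz":0.18,"dx":0,"dy":0,"dz":0,"jaw":-0.4}])

```text
clock: 9.88
ee_pos: [0.5963, -0.1406, 0.131]
tcp_rot: [[0.459, 0.889, -0.001], [0.889, -0.459, -0.0], [-0.001, -0.001, -1.0]]
wrist_force: [0.4, 1.3, -0.4]
finger_gap: 0.0598
gripper_force: 0.0
```

Call:
step_arm(rows=[{"rx":0,"ry":0,"rz":0.18,"dx":0,"dy":0,"dz":0,"jaw":-0.4},{"rx":0,"ry":0,"rz":0.18,"dx":0,"dy":0,"dz":0,"jaw":-0.4},{"rx":0,"ry":0,"rz":0.18,"dx":0,"dy":0,"dz":0,"jaw":-0.4},{"rx":0,"ry":0,"rz":0.07,"dx":0,"dy":0,"dz":0,"jaw":-0.4},{"rx":0,"ry":0,"rz":0,"dx":0,"dy":0,"dz":0,"jaw":-0.4}])

```text
clock: 10.5
ee_pos: [0.5966, -0.1395, 0.1311]
tcp_rot: [[0.881, 0.473, -0.001], [0.473, -0.881, -0.001], [-0.001, -0.0, -1.0]]
wrist_force: [0.5, -0.4, 0.2]
finger_gap: 0.06
gripper_force: 0.0
```

```bash
python3 go.py 597.5 -139.8 59 -61.8; python3 -c "
from plant import manip; print(manip.observe()['joint_positions'])"
```

```text
now [ 596.6 -139.5  131.1] turn [-0.     0.001  0.   ] shift cur frame [ 0.8  0.7 72.1] shift after turn [ 0.7  0.7 72.1] gap 0.0600286629165809 F 0.0 t 10.5
[-0.20542989  0.66076416  0.59766182  1.7448808  -0.46255172  0.88170966
 -0.48317063]
```

Call:
step_arm(rows=[{"rx":0,"ry":0,"rz":0,"dx":0.7,"dy":0.7,"dz":30,"jaw":-0.4},{"rx":0,"ry":0,"rz":0,"dx":0,"dy":0,"dz":25,"jaw":-0.4},{"rx":0,"ry":0,"rz":0,"dx":0,"dy":0,"dz":12,"jaw":-0.4},{"rx":0,"ry":0,"rz":0,"dx":0,"dy":0,"dz":4,"jaw":-0.4},{"rx":0,"ry":0,"rz":0,"dx":0,"dy":0,"dz":0,"jaw":-0.4}])

```text
clock: 11.12
ee_pos: [0.5984, -0.1403, 0.0618]
tcp_rot: [[0.881, 0.472, 0.001], [0.472, -0.881, -0.001], [0.001, 0.001, -1.0]]
wrist_force: [0.5, -1.4, 0.2]
finger_gap: 0.0596
gripper_force: 0.0
```

```bash
python3 go.py 597.5 -139.8 59 -61.8
```

```text
now [ 598.4 -140.3   61.8] turn [ 0.001 -0.001 -0.   ] shift cur frame [-0.6 -0.9  2.8] shift after turn [-0.6 -0.9  2.8] gap 0.05961165925246058 F 0.0 t 11.125
```

Call:
step_arm(rows=[{"rx":0,"ry":0,"rz":0,"dx":-0.5,"dy":-0.8,"dz":2,"jaw":-0.4},{"rx":0,"ry":0,"rz":0,"dx":0,"dy":0,"dz":0,"jaw":1},{"rx":0,"ry":0,"rz":0,"dx":0,"dy":0,"dz":0,"jaw":1},{"rx":0,"ry":0,"rz":0,"dx":0,"dy":0,"dz":0,"jaw":1},{"rx":0,"ry":0,"rz":0,"dx":0,"dy":0,"dz":0,"jaw":1}])

```text
clock: 11.75
ee_pos: [0.5982, -0.1408, 0.0601]
tcp_rot: [[0.882, 0.472, 0.003], [0.472, -0.882, -0.002], [0.002, 0.003, -1.0]]
wrist_force: [2.0, -5.1, 4.0]
finger_gap: 0.0128
gripper_force: 62.6
```

Call:
step_arm(rows=[{"rx":0,"ry":0,"rz":0,"dx":0,"dy":0,"dz":0,"jaw":1},{"rx":0,"ry":0,"rz":0.1,"dx":0,"dy":0,"dz":0,"jaw":1},{"rx":0,"ry":0,"rz":0.1,"dx":0,"dy":0,"dz":0,"jaw":1},{"rx":0,"ry":0,"rz":0.1,"dx":0,"dy":0,"dz":0,"jaw":1},{"rx":0,"ry":0,"rz":0.1,"dx":0,"dy":0,"dz":0,"jaw":1}])

```text
clock: 12.38
ee_pos: [0.5983, -0.1407, 0.0601]
tcp_rot: [[0.996, 0.088, 0.003], [0.088, -0.996, -0.002], [0.003, 0.002, -1.0]]
wrist_force: [2.2, -5.5, 3.0]
finger_gap: 0.0131
gripper_force: 62.7
```

```bash
python3 go.py 597.5 -139.8 60 -130.5; python3 -c "
from plant import manip; s=manip.observe(); print(s['joint_positions'],s['wrist_force'],s['moment'])"
```

```text
now [ 598.3 -140.7   60.1] turn [ 0.001 -0.004  0.795] shift cur frame [-0.7 -1.   0.1] shift after turn [-1.2 -0.2  0.1] gap 0.013142362112210515 F 62.709903717041016 t 12.375
[-0.22304461  0.77542911  0.64290321  1.80470966 -0.64000582  0.77686322
 -0.72816743] [ 2.18468198 -5.46382653  2.9527579 ] [-0.92539864 -0.50053449  0.09033938]
```

Call:
step_arm(rows=[{"rx":0,"ry":0,"rz":0.1,"dx":-0.3,"dy":-0.6,"dz":0,"jaw":1},{"rx":0,"ry":0,"rz":0.1,"dx":0,"dy":0,"dz":0,"jaw":1},{"rx":0,"ry":0,"rz":0.1,"dx":0,"dy":0,"dz":0,"jaw":1},{"rx":0,"ry":0,"rz":0.1,"dx":0,"dy":0,"dz":0,"jaw":1},{"rx":0,"ry":0,"rz":0.1,"dx":0,"dy":0,"dz":0,"jaw":1}])

```text
clock: 13.0
ee_pos: [0.5983, -0.1407, 0.0602]
tcp_rot: [[0.916, -0.401, 0.004], [-0.401, -0.916, -0.003], [0.005, 0.001, -1.0]]
wrist_force: [4.2, -7.1, 0.5]
finger_gap: 0.0127
gripper_force: 62.4
```

Call:
step_arm(rows=[{"rx":0,"ry":0,"rz":0.1,"dx":0,"dy":0,"dz":0,"jaw":1},{"rx":0,"ry":0,"rz":0.1,"dx":0,"dy":0,"dz":0,"jaw":1},{"rx":0,"ry":0,"rz":0.1,"dx":0,"dy":0,"dz":0,"jaw":1},{"rx":0,"ry":0,"rz":0,"dx":0,"dy":0,"dz":0,"jaw":1},{"rx":0,"ry":0,"rz":0,"dx":0,"dy":0,"dz":0,"jaw":1}])

```text
clock: 13.62
ee_pos: [0.5984, -0.1407, 0.0602]
tcp_rot: [[0.759, -0.651, 0.004], [-0.651, -0.759, -0.003], [0.005, 0.0, -1.0]]
wrist_force: [3.7, -6.3, 1.2]
finger_gap: 0.0127
gripper_force: 62.6
```

```bash
python3 go.py 597.5 -139.8 60 -130.5; python3 - <<'E'
from h import *
s=manip.observe(); print(s['joint_positions'].round(2),s['wrist_force'],s['moment'])
c=cam("wrist"); cv2.imwrite("pics/w4.png",c["img"])
c=cam("top"); W=cloud(c)
cv2.imwrite("pics/t4.png",cv2.resize(c["img"][130:250,260:420],None,fx=4,fy=4,interpolation=cv2.INTER_CUBIC))
E
```

```text
now [ 598.4 -140.7   60.2] turn [ 0.    -0.005 -0.002] shift cur frame [-1.3 -0.2  0.2] shift after turn [-1.3 -0.2  0.2] gap 0.01272369874224538 F 62.64203667640686 t 13.625
[-0.33  0.86  0.86  1.81 -0.83  0.88 -1.35] [ 3.67985356 -6.25429753  1.15926623] [-1.35927497 -0.95660982  0.09117821]
```

View pics/w4.png

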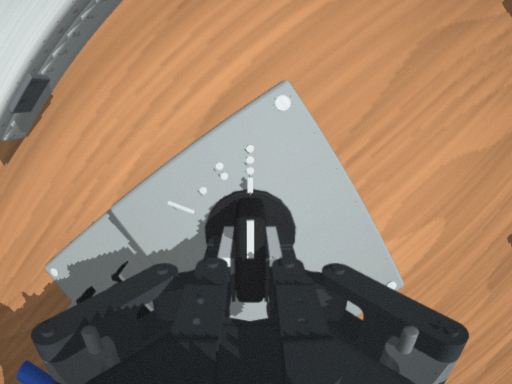

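View pics/t4.png

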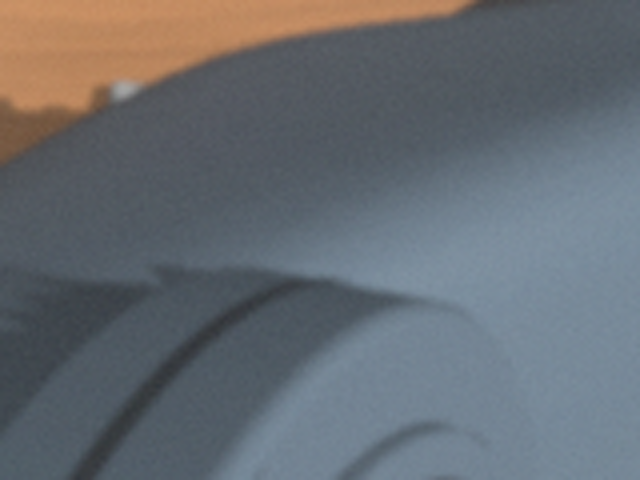

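The wrist view shows the dial's pointer line (250,185–255) aimed straight at the three-dot mark (250,149–171). The arm blocks the top view. I'll hold it briefly and hand in.

Call:
step_arm(rows=[{"rx":0,"ry":0,"rz":0,"dx":0,"dy":0,"dz":0,"jaw":1},{"rx":0,"ry":0,"rz":0,"dx":0,"dy":0,"dz":0,"jaw":1},{"rx":0,"ry":0,"rz":0,"dx":0,"dy":0,"dz":0,"jaw":1}])

```text
clock: 14.1
ee_pos: [0.5984, -0.1407, 0.0601]
tcp_rot: [[0.759, -0.651, 0.004], [-0.651, -0.759, -0.003], [0.005, -0.0, -1.0]]
wrist_force: [4.4, -7.0, 0.8]
finger_gap: 0.0126
gripper_force: 62.6
```

```bash
python3 -c "
from plant import manip; print(manip.close_job())"
```

```text
the job is handed in; nothing more can be done
None
```

I laid the larger cell in the cradle and let go of it, then turned the dial to its third click and handed the job in at about 14 s with the gripper still holding it there; no verdict came back.

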